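Sort the hand-vacuum parts and door fittings into their trays

ROBOT

A 7-joint arm with a two-finger parallel gripper is mounted at the origin on the work surface. World frame = base frame: x ahead of the robot, y to its left, z up, the work surface at z = 0. Lengths are in m, angles in degrees, forces in N, time in s.
With the tool pointing down it reaches from about 0.4 to 0.9 m from the base axis. Payload 5.5 kg.
Tool frame: the origin (TCP) lies midway between the tips of the shut fingers; the grasp point (between the pads) lies 19 mm behind it (env.grip_depth is the distance from the TCP to the grasp point, in m); z points along the fingers, y is the line along which they close (so a half turn about z gives the same grasp; the last joint's range is limited). The gripper opens to 85 mm and grips with 20 to 120 N. Pads are 22 mm wide; open, the fingers measure 114 mm over their backs; the gripper's body (76 mm by 85 mm) begins 54 mm behind the grasp point. The pads swing forward as they close: fully open they stand 13 mm farther back than shut.
Start: joints at [85.497, 28.699, -24.465, 88.831, 12.651, 65.22, -12.049], TCP at [0.218, -0.612, 0.231] pointing down, gripper open.
Joint ranges: [-164.97, 164.97], [-17.58, 116.51], [-87.97, 89.64], [11.32, 138.91], [-80.73, 260.73], [10.89, 115.49], [-147.41, 147.41]. Speed limits (degrees/s): [147.25, 147.25, 180, 180, 180, 180, 180].

INTERFACE

Orientations are given as [roll, pitch, yaw] about the fixed x, y, z axes, in that order (R = Rz(yaw) Ry(pitch) Rx(roll)).
In Python, from station import env gives the robot as it stands.
- The arm moves only by the tool apply_moves, never from a script. Its argument "moves" is a list of rows, each a list of 7 numbers: the turn, a rotation vector about the tool's x, y, z in degrees, then the shift along the tool's x, y, z in m, then the opening, from 0 (shut) to 1 (fully open). In form: [[ax, ay, az, x, y, z, grip], ...]. A call has 1 to 8 rows; each row is the pose to reach, as a shift and turn from the pose commanded when the call began, along the tool's axes at that moment; what a row does not reach only later rows make up. A row lasts 1/12 s, in which the tool goes at most 41.7 mm and 7.16 degrees, less where a joint would pass 70% of its speed; a pose out of reach is approached as far as the arm can. A call with a gripper value outside its range is refused whole. The fingers move at their own pace and stop on an object; "grip_force" is the grip in N (left out, the last holds). Time passes only in rows, so rows that repeat a pose let the fingers close. It gives the time, the measured TCP pose, the force, the opening and the grip force at its end, in the units of the state.
- env.state(): the state, without advancing time (a new reading comes with each control period).
- env.capture(name): name is "scene" or "top" or "wrist"; returns a dict with "pixels" (480x640x3 uint8, red, green, blue), "intrinsics" (3x3 intrinsics, pixels), "R" (3x3) and "t" (3): a world point X has camera coordinates R X + t. Camera axes: x right, y down, z forward; pixel columns grow to the right and rows downward; lengths in m; the calibration is good to about 2 mm. A picture is of the moment at which its call begins. There is no depth.
- env.sign_off(): hands the job in; it is judged then, once.
The state is a dict: "t": time; "qpos": joint angles; "dq": joint speeds; "tau": joint torques, N m; "tool_pos": TCP position; "eef_rot": TCP orientation; "contact_force": force on the tool from outside, world axes, zero at the start; "wrist_torque": the same for the moment, N m; "width": opening from 0.0 (shut) to 1.0 (fully open); "finger_force": force on a finger pad.
Only numpy, scipy, OpenCV 4.12 (cv2) and the standard library are available. Lean on these libraries where they do the work, as an engineer would, in place of code of your own. Each camera call takes 0.05 s, during which the arm holds its last target. There are 200 camera calls.

TASK

Tidy the small parts on the storage bench into the three white trays: lay the two black vacuum nozzles flat in the two-lane tray, one in each lane and along it; lay the two cabinet-door fittings (the steel cup hinge and the small white-and-steel roller catch) flat on the floor of the plain square tray, beside each other and not stacked; and stand the round dusting brush upright, bristles down, in the round dish. Let go of everything at the end.

Things in the scene. Friction and masses are not known exactly. Their poses are not given: they have to be found in the camera images.
- long_nozzle: The longer black vacuum nozzle, 106 mm long (x), lying on the bench, about 60 g: at the -x end a round ribbed collar, 30 mm diameter, 35 mm long; then a straight blade 22 mm wide (y), 30 mm high, to the +x end. z up. Origin: mid-length, underside; the collar ends 18 mm to -x of it: grip the blade at the origin across y. Either end may point either way in the tray.
- short_nozzle: The shorter black vacuum nozzle, 82 mm long (x), lying on the bench, about 50 g: at the -x end a round ribbed collar, 30 mm diameter, 35 mm long; then a straight blade 22 mm wide (y), 30 mm high, to the +x end. z up. Origin: mid-length, underside; the collar ends 6 mm to -x of it: grip the blade across y some 8 mm to +x. Either end may point either way in the tray.
- cup_hinge: Steel cabinet hinge, 92 mm long, lying flat, about 90 g. Along x: an arm 16 mm wide (y), 24 mm high, from x = -45 to +14 mm, then a round cup 34 mm in diameter, 12 mm high, centred at x = +30 mm, with a flange 44 mm wide (y), 18 mm long, on top at 13 mm height. z up. Origin: underside of the arm, at the balance point; grip the arm there across y.
- roller_catch: Cabinet roller catch, about 60 g: steel foot plate 62 mm long (x), 20 mm wide (y), 6 mm thick, and in its middle a white plastic block 34 mm long, 20 mm wide, top at 24 mm, with a small steel roller. z up. Origin: centre of the underside; grip the block across y.
- dust_brush: Round black dusting brush standing on its grey bristles, z up, about 60 g: bristle pad 48 mm in diameter, flange 52 mm in diameter from 18 to 28 mm height, then a neck 28 mm in diameter up to 55 mm height, to be gripped. Origin: centre of the underside. Its yaw does not matter.
- lane_tray: White shallow tray, 140 mm (x) by 124 mm (y), fixed; one divider along x at y = 0, 4 mm thick, makes two lanes 134 mm long, 57 mm wide, centred at y = +30.5 and -30.5 mm. Either nozzle in either lane. Walls 3 mm thick; walls and divider 12 mm high, floor at 3 mm. Origin: centre of the underside, on the bench. Fingers opened fully in one lane touch a nozzle in the other.
- square_tray: White shallow plain square tray, 140 by 140 mm (x, y along its sides), no divider, fixed. Walls 3 mm thick, 12 mm high, floor at 3 mm. Origin: centre of the underside, on the bench. The fittings fit along x at y = +32 and -32 mm; fingers opened fully at one touch the other.
- round_dish: White shallow round dish, 124 mm in diameter at the rim, 116 mm at the foot, fixed. Wall 3 mm thick, 12 mm high, floor at 3 mm. Origin: centre of the underside, on the bench. Its yaw does not matter.
Not all that is in view belongs to the job. Leave any brown or green look-alike of the roller_catch alone.

How it is judged:
By the outcome, as a careful person would: the job done as asked, in the order asked, and still so for the second after the job is handed in, with the robot touching nothing.
It also fails if it takes over 123 s, if anything falls off the work surface, if the arm or the gripper's body presses on something with over 40 N, if the wrist force passes 120 N, or if a joint passes its speed limit or range.

## Working session

There is one attempt and no reset: what is moved stays moved. The work goes in short steps, Python scripts to look and compute and a tool call to move; the robot and the scene stay as the last step left them, time stands still between calls to the robot, and variables do not carry over. Pictures are saved under pics/ and viewed, at most 14 in all, crops included, and the job is handed in when it is done.

Besides the shell and the picture viewer there is one more tool, called after "Call:" as name(argument=value, ...), one argument or row to a line, values as JSON. apply_moves: Moves the arm, as the interface text tells. Its arguments: {"type":"object","properties":{"moves":{"type":"array"},"grip_force":{"type":"number"}},"required":["moves"]}

```bash
mkdir -p pics
cat > h.py <<'E'
import numpy as np, cv2
from station import env
def cap(n,f):
    c=env.capture(n); np.savez('pics/'+f+'.npz',**c); cv2.imwrite('pics/'+f+'.png',c['pixels'][:,:,::-1]); return c
def px2w(c,u,v,z):
    R,t,K=np.array(c['R']),np.array(c['t']),np.array(c['intrinsics'])
    d=R.T@np.linalg.inv(K)@[u,v,1]; o=-R.T@t
    return (o+d*(z-o[2])/d[2]).round(4)
def w2px(c,X):
    p=np.array(c['intrinsics'])@(np.array(c['R'])@X+np.array(c['t'])); return (p[:2]/p[2]).round(1)
E
python3 - <<'E'
from h import *
for n in('top','scene'):
    c=cap(n,n+'1'); print(-c['R'].T@c['t'], c['R'][2])
print(env.state(),env.grip_depth)
E
```

```text
[0.39719901 0.01624028 1.26112402] [ 0.06080572  0.00522699 -0.99813593]
[1.18953549 0.18551609 0.73681181] [-0.70826848 -0.18239721 -0.68197289]
{'t': 0.1, 'qpos': array([ 85.49481845,  28.75039481, -24.45100995,  88.88611443,
        12.65002143,  65.22001207, -12.0472991 ]), 'dq': array([ 0.00452656, -0.09960674,  0.01886118, -0.21269838, -0.05436136,
        0.02303895, -0.10048964]), 'tau': array([-1.11364393e-02, -5.70806050e+01, -5.83882794e+00, -2.81745815e+01,
        1.05134919e-02,  5.50185592e-03,  3.11071028e-05]), 'tool_pos': array([ 0.21760951, -0.61181568,  0.230332  ]), 'eef_rot': array([-1.79896287e+02, -3.19078263e-03,  1.95870831e+01]), 'contact_force': array([-0.02770173,  0.60918585, -0.85907351]), 'wrist_torque': array([-0.02269547,  0.03651598, -0.04242878]), 'finger_force': 0.0, 'width': 1.0006765260074917} 0.0187
```

View pics/top1.png

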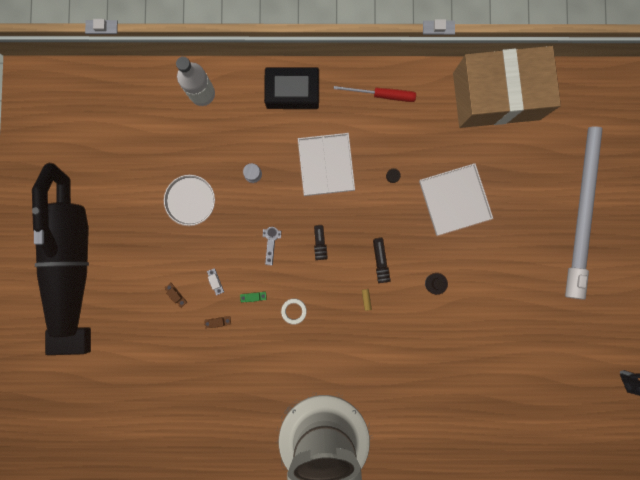

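View pics/scene1.png

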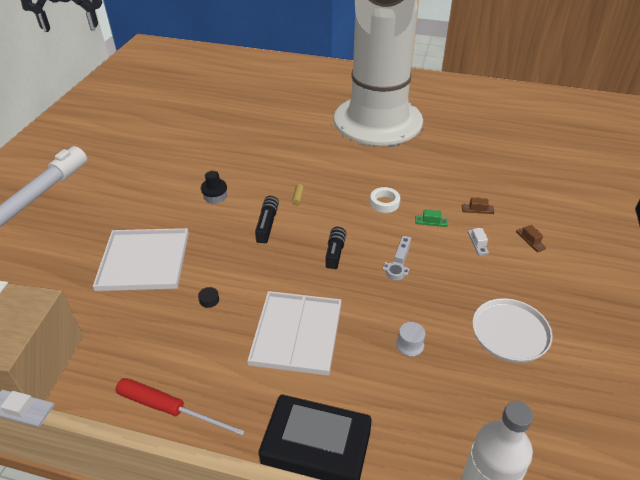

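The top view shows: long nozzle (381,260), short nozzle (320,243), hinge (271,245), brush (436,284), lane tray (326,164), square tray (456,200) and dish (189,200). Roller catch candidates are white (215,281), brown (175,295), brown (217,322) and green (253,297). Only the white one fits "white-and-steel", so I'll confirm it in an enlarged crop.

Run:
```python
import cv2
a=cv2.imread('pics/top1.png')
cv2.imwrite('pics/cropA.png',cv2.resize(a[215:335,150:300],None,fx=5,fy=5,interpolation=cv2.INTER_CUBIC)[:600])
cv2.imwrite('pics/cropB.png',cv2.resize(a[125:300,295:500],None,fx=3.4,fy=3.4,interpolation=cv2.INTER_CUBIC))
```

```text
(no output)
```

View pics/cropA.png

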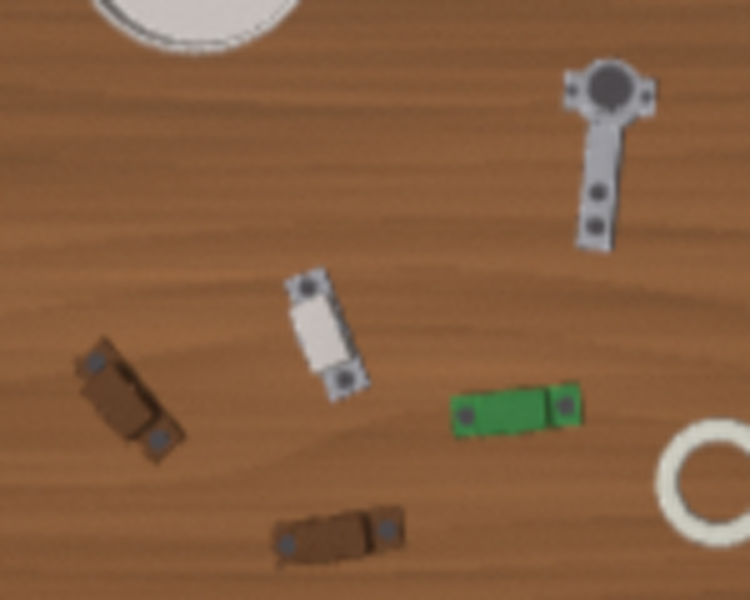

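View pics/cropB.png

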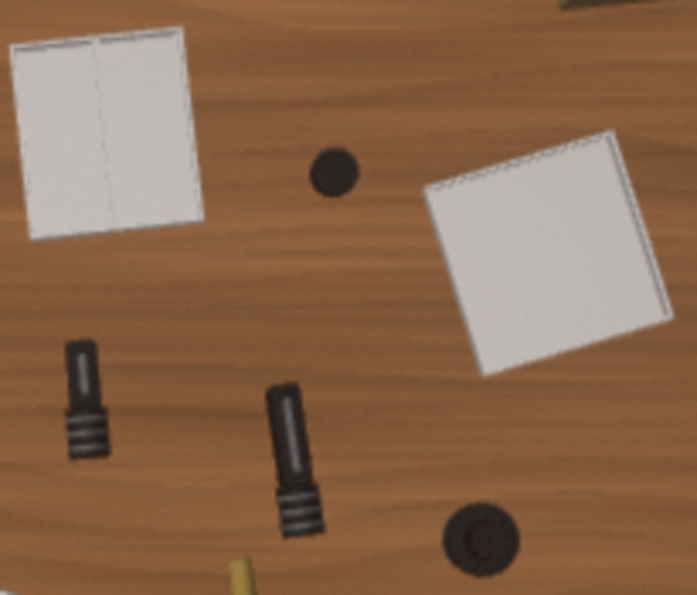

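The crop confirms the white-and-steel catch at top (215,281), and that the others are brown or green. Next I'll turn the pixels into positions.

Run:
```python
from h import *
c=np.load('pics/top1.npz')
A=lambda u,v,z:px2w(c,(u+.5)/5-.5+150,(v+.5)/5-.5+215,z)
B=lambda u,v,z:px2w(c,(u+.5)/3.4-.5+295,(v+.5)/3.4-.5+125,z)
def ax(n,p,q,f):  # p=-x end, q=+x end ; f = fraction from p to origin
    d=(q-p)[:2]; print(n,'o',(p+(q-p)*f)[:2].round(4),'yaw',np.degrees(np.arctan2(d[1],d[0])).round(1),'len',np.linalg.norm(d).round(4))
ax('hinge',A(594,248,.022),A(610,88,.013),45/75)
ax('catch',A(352,392,.006),A(305,272,.006),.5)
ax('long',B(304,534,.025),B(283,385,.03),.5)
ax('short',B(89,458,.025),B(81,342,.03),.5)
print('brush',B(481,540,.025))
for n,cs in(('lane',[(10,44),(183,27),(204,220),(31,240)]),('sq',[(425,188),(613,131),(673,318),(484,376)])):
    P=np.array([B(u,v,.012)[:2] for u,v in cs]); e=(P[0]-P[3]+P[1]-P[2])/2; s=(P[0]-P[1]+P[3]-P[2])/2
    print(n,P.mean(0),np.linalg.norm(e),np.linalg.norm(s),'yaw',np.degrees(np.arctan2(e[1],e[0])),np.degrees(np.arctan2(-s[0],s[1])))
print('dish',px2w(c,189.3,200.5,.012),px2w(c,164.5,200.5,.012),px2w(c,214.5,200.5,.012))
# scene check
c=np.load('pics/scene1.npz')
for p in((337,252,.03),(267,222,.03),(512,330,.012),(214,188,.025)): print(p,px2w(c,*p))
```

```text
hinge o [0.4626 0.1279] yaw -4.5 len 0.077
catch o [0.3761 0.26  ] yaw 22.2 len 0.0618
long o [ 0.4278 -0.1342] yaw 8.1 len 0.1041
short o [0.4686 0.0104] yaw 4.1 len 0.0806
brush [ 0.3727 -0.2641  0.025 ]
lane [ 0.659925 -0.00465 ] 0.14038622617621715 0.1235563130722182 yaw 6.25681151600003 6.342752222268444
sq [ 0.5748  -0.31685] 0.13916296202653927 0.13974240587595452 yaw 16.833324552488776 17.190148147067795
dish [0.5692 0.3245 0.012 ] [0.569  0.3843 0.012 ] [0.5694 0.2637 0.012 ]
(337, 252, 0.03) [0.4925 0.0214 0.03  ]
(267, 222, 0.03) [ 0.4489 -0.1239  0.03  ]
(512, 330, 0.012) [0.5739 0.3278 0.012 ]
(214, 188, 0.025) [ 0.3739 -0.2624  0.025 ]
```

```bash
cat >> h.py <<'E'
from scipy.spatial.transform import Rotation as Ro
def go(xyz,yaw,frm=None):
    """turn+shift, tool axes, from the present pose (or frm) to tool-down xyz,yaw; prints angle, shift, rows needed"""
    if frm is None: s=env.state(); frm=(s['tool_pos'],s['eef_rot'])
    p,e=frm; r=Ro.from_euler('xyz',e,degrees=True); q=Ro.from_euler('xyz',[180,0,yaw],degrees=True)
    a=(r.inv()*q).as_rotvec(degrees=True); d=r.inv().apply(np.array(xyz)-p)
    print(a.round(1),d.round(4),'rows',round(max(np.linalg.norm(a)/7.16,np.linalg.norm(d)/.0417),1)); return (xyz,[180,0,yaw])
E
python3 - <<'E'
from h import *
go([.428,-.134,.12],8)
E
```

```text
[-0.1  0.  11.6] [ 0.3584 -0.3794  0.111 ] rows 12.8
```

Call:
apply_moves(
  moves=[
    [-0.1,0,11.6,0.358,-0.379,0.08,1],
    [-0.1,0,11.6,0.358,-0.379,0.08,1],
    [-0.1,0,11.6,0.358,-0.379,0.08,1],
    [-0.1,0,11.6,0.358,-0.379,0.08,1],
    [-0.1,0,11.6,0.358,-0.379,0.08,1],
    [-0.1,0,11.6,0.358,-0.379,0.08,1],
    [-0.1,0,11.6,0.358,-0.379,0.08,1],
    [-0.1,0,11.6,0.358,-0.379,0.08,1],
  ],
  grip_force=50,
)

```text
t: 0.77
tool_pos: [0.3509, -0.3089, 0.1804]
eef_rot: [179.9, 0.0, 8.0]
contact_force: [0.2, -0.7, -0.2]
width: 0.999
finger_force: 0.0
```

```bash
python3 -c "
from h import *
go([.428,-.134,.10],8)"
```

```text
[ 0.1  0.  -0. ] [ 0.1006 -0.1627  0.0801] rows 5.0
```

Call:
apply_moves(
  moves=[
    [0.1,0,0,0.101,-0.163,0.08,1],
    [0.1,0,0,0.101,-0.163,0.08,1],
    [0.1,0,0,0.101,-0.163,0.08,1],
    [0.1,0,0,0.101,-0.163,0.08,1],
    [0.1,0,0,0.101,-0.163,0.08,1],
    [0.1,0,0,0.101,-0.163,0.08,1],
    [0.1,0,0,0.101,-0.163,0.08,1],
  ],
)

```text
t: 1.35
tool_pos: [0.4282, -0.1322, 0.0996]
eef_rot: [-179.9, 0.1, 8.4]
contact_force: [-0.5, -0.5, 0.1]
width: 0.998
finger_force: 0.0
```

Run:
```python
from h import *
go([.428,-.134,.010],8)
c=cap('wrist','w1')
for X in ([.428,-.134,.03],[.428+.0525,-.134+.0075,.03],[.428-.0525,-.134-.0075,.03]): print(w2px(c,X))
```

```text
[-0.1  0.1  0.4] [-0.0003  0.002   0.0896] rows 2.1
[322.8 259.2]
[323.4 160. ]
[322.3 345.1]
```

View pics/w1.png

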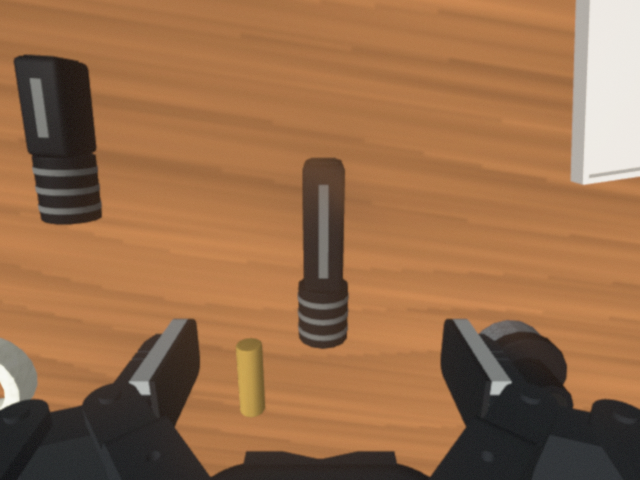

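The wrist picture shows the long nozzle from (323,160) to (323,345), as predicted, so I'll descend and grip.

Call:
apply_moves(
  moves=[
    [-0.1,0.1,0.4,0,0.002,0.04,1],
    [-0.1,0.1,0.4,0,0.002,0.075,1],
    [-0.1,0.1,0.4,0,0.002,0.09,1],
    [-0.1,0.1,0.4,0,0.002,0.09,0],
    [-0.1,0.1,0.4,0,0.002,0.09,0],
    [-0.1,0.1,0.4,0,0.002,0.09,0],
    [-0.1,0.1,0.4,0,0.002,0.09,0],
    [-0.1,0.1,0.4,0,0.002,0.09,0],
  ],
  grip_force=50,
)

```text
t: 2.07
tool_pos: [0.4296, -0.1383, 0.0119]
eef_rot: [179.8, -0.3, 7.5]
contact_force: [0.9, 1.0, 0.2]
width: 0.296
finger_force: 0.3
```

Call:
apply_moves(
  moves=[
    [0,0,0,0,0,0,0],
    [0,0,0,0,0,0,0],
    [0,0,0,0,0,0,0],
  ],
)

```text
t: 2.32
tool_pos: [0.4296, -0.1382, 0.012]
eef_rot: [179.8, -0.2, 7.6]
contact_force: [-1.6, -0.4, 7.4]
width: 0.24
finger_force: 49.2
```

```bash
python3 -c "
from h import *
print(env.state()['tool_pos'])
f=go([.429,-.134,.10],8)
go([.6633,-.035,.10],6.3)"
```

```text
[ 0.42964193 -0.13822335  0.01202352]
[ 0.2 -0.2 -0.4] [ 0.0003 -0.004  -0.088 ] rows 2.1
[ 0.2 -0.2  1.3] [ 0.2456 -0.0712 -0.0872] rows 6.5
```

Call:
apply_moves(
  moves=[
    [0,0,0,0,0,-0.02,0],
    [0,0,0,0,0,-0.05,0],
    [0,0,0,0.02,-0.005,-0.08,0],
    [0.2,-0.2,1.3,0.06,-0.018,-0.09,0],
    [0.2,-0.2,1.3,0.1,-0.03,-0.09,0],
    [0.2,-0.2,1.3,0.138,-0.04,-0.09,0],
    [0.2,-0.2,1.3,0.175,-0.051,-0.09,0],
    [0.2,-0.2,1.3,0.21,-0.061,-0.09,0],
  ],
)

```text
t: 2.98
tool_pos: [0.6305, -0.0484, 0.102]
eef_rot: [-179.9, -0.0, 6.3]
contact_force: [0.7, -0.3, -0.8]
width: 0.245
finger_force: 49.5
```

Call:
apply_moves(
  moves=[
    [0,0,0,0.02,-0.006,0,0],
    [0,0,0,0.036,-0.01,0,0],
    [0,0,0,0.036,-0.01,0.03,0],
    [0,0,0,0.036,-0.01,0.05,0],
    [0,0,0,0.036,-0.01,0.05,0],
    [0,0,0,0.036,-0.01,0.05,0],
  ],
)

```text
t: 3.48
tool_pos: [0.6617, -0.0355, 0.0501]
eef_rot: [-179.9, 0.2, 6.3]
contact_force: [-0.7, 0.1, 0.3]
width: 0.246
finger_force: 49.5
```

```bash
python3 -c "
from h import *
print(env.state())
go([.6633,-.035,.017],6.3)
cap('wrist','w2')"
```

```text
{'t': 3.4833, 'qpos': array([  20.63278479,   43.27422496,  -28.65011955,   93.15851348,
         25.1275569 ,   50.36697755, -101.51796094]), 'dq': array([ 0.51062866, -2.08556296, -1.03905693, -1.5967882 , -0.15455417,
       -0.03089356,  0.11118377]), 'tau': array([-2.52887020e-01, -6.21145177e+01, -9.48604077e+00, -2.14251727e+01,
        3.22922040e-02, -1.49160769e-02, -3.51027818e-02]), 'tool_pos': array([ 0.66171737, -0.03546911,  0.05007634]), 'eef_rot': array([-179.87821944,    0.24528547,    6.28602534]), 'contact_force': array([-0.68041133,  0.11207217,  0.27918864]), 'wrist_torque': array([ 0.05414034, -0.02464761,  0.00045232]), 'finger_force': 49.46679353713989, 'width': 0.24589261280180832}
[-0.1  0.2 -0. ] [ 0.0018 -0.0002  0.0331] rows 0.8
```

View pics/w2.png

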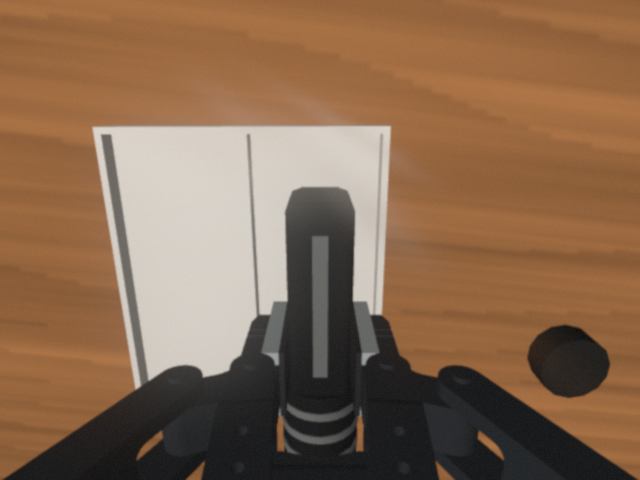

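The nozzle is held straight over the right-hand lane (320,280), so I'll lower and release it.

Call:
apply_moves(
  moves=[
    [-0.1,0.2,0,0.001,0,0.02,0],
    [-0.1,0.2,0,0.001,0,0.034,0],
    [-0.1,0.2,0,0.001,0,0.034,0],
    [-0.1,0.2,0,0.001,0,0.034,0.4],
    [-0.1,0.2,0,0.001,0,0.034,0.4],
    [-0.1,0.2,0,0.001,0,0.034,0.4],
  ],
)

```text
t: 4.03
tool_pos: [0.6647, -0.0352, 0.018]
eef_rot: [180.0, -0.2, 6.3]
contact_force: [-0.8, -0.7, 0.4]
width: 0.396
finger_force: 0.0
```

Call:
apply_moves(
  moves=[
    [0,0,0,0,0,0,0.4],
    [0,0,0,0,0,-0.02,0.4],
    [0,0,0,0,0,-0.05,0.4],
    [0,0,0,0,0,-0.085,0.6],
    [0,0,0,0,0,-0.085,1],
  ],
)

```text
t: 4.45
tool_pos: [0.6688, -0.0345, 0.1097]
eef_rot: [179.9, -0.8, 6.3]
contact_force: [1.7, 1.0, 1.7]
width: 0.673
finger_force: 0.0
```

```bash
python3 -c "
from h import *
go([.4775,.011,.09],4.1)"
```

```text
[ 0.1 -0.8  2.2] [-0.1854 -0.0662  0.0171] rows 4.7
```

Call:
apply_moves(
  moves=[
    [0,0,2.2,-0.04,-0.014,0,1],
    [0,0,2.2,-0.08,-0.028,0,1],
    [0,0,2.2,-0.12,-0.042,0,1],
    [0,0,2.2,-0.155,-0.056,0.01,1],
    [0,0,2.2,-0.183,-0.066,0.015,1],
    [0,0,2.2,-0.183,-0.066,0.015,1],
    [0,0,2.2,-0.183,-0.066,0.015,1],
    [0,0,2.2,-0.183,-0.066,0.015,1],
  ],
)

```text
t: 5.12
tool_pos: [0.4763, 0.0103, 0.0873]
eef_rot: [180.0, -0.3, 4.1]
contact_force: [0.4, 0.3, 0.5]
width: 1.001
finger_force: 0.0
```

Run:
```python
from h import *
go([.4775,.011,.010],4.1)
c=cap('wrist','w3')
u=np.array([np.cos(.0716),np.sin(.0716),0])
for k in (0,.041,-.041): print(w2px(c,np.array([.4686,.0104,.03])+k*u))
```

```text
[ 0.  -0.3 -0. ] [ 0.0009 -0.0006  0.0773] rows 1.9
[317.9 281. ]
[317.7 203.4]
[318.1 350.2]
```

View pics/w3.png

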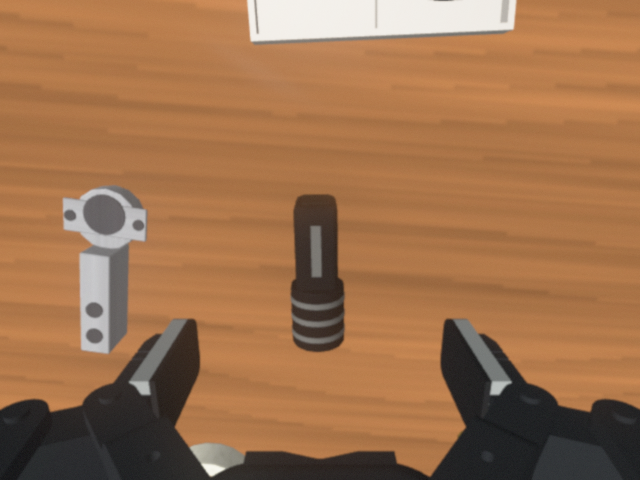

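The short nozzle runs from (316,197) to (318,349), within 3 mm of the prediction. Gripping it now.

Call:
apply_moves(
  moves=[
    [0,-0.3,0,0.003,0,0.04,1],
    [0,-0.3,0,0.003,0,0.065,1],
    [0,-0.3,0,0.003,0,0.076,1],
    [0,-0.3,0,0.003,0,0.076,0],
    [0,-0.3,0,0.003,0,0.076,0],
    [0,-0.3,0,0.003,0,0.076,0],
    [0,-0.3,0,0.003,0,0.076,0],
    [0,-0.3,0,0.003,0,0.076,0],
  ],
)

```text
t: 5.83
tool_pos: [0.479, 0.0106, 0.0116]
eef_rot: [180.0, 0.0, 4.1]
contact_force: [-0.2, 0.5, 1.5]
width: 0.301
finger_force: 0.8
```

Call:
apply_moves(
  moves=[
    [0,0,0,0,0,0,0],
    [0,0,0,0,0,0,0],
    [0,0,0,0,0,0,0],
    [0,0,0,0,0,0,0],
  ],
)

```text
t: 6.17
tool_pos: [0.479, 0.0106, 0.0117]
eef_rot: [180.0, 0.0, 4.1]
contact_force: [-0.6, 0.2, 5.3]
width: 0.241
finger_force: 49.6
```

```bash
python3 -c "
from h import *
go([.6650,.0265,.11],6.3)"
```

```text
[ 0.   0.  -2.2] [ 0.1866 -0.0026 -0.0984] rows 5.1
```

Call:
apply_moves(
  moves=[
    [0,0,0,0,0,-0.02,0],
    [0,0,0,0,0,-0.05,0],
    [0,0,-2.2,0.02,-0.001,-0.08,0],
    [0,0,-2.2,0.055,-0.002,-0.09,0],
    [0,0,-2.2,0.09,-0.003,-0.09,0],
    [0,0,-2.2,0.125,-0.003,-0.09,0],
    [0,0,-2.2,0.16,-0.003,-0.09,0],
    [0,0,-2.2,0.187,-0.003,-0.09,0],
  ],
)

```text
t: 6.83
tool_pos: [0.6672, 0.0267, 0.1008]
eef_rot: [180.0, 0.1, 6.2]
contact_force: [-0.2, -0.3, 0.3]
width: 0.248
finger_force: 49.0
```

Call:
apply_moves(
  moves=[
    [0,0,0,0,0,0,0],
    [0,0,0,0,0,0.03,0],
    [0,0,0,0,0,0.05,0],
    [0,0,0,0,0,0.055,0],
    [0,0,0,0,0,0.055,0],
    [0,0,0,0,0,0.055,0],
  ],
)

```text
t: 7.33
tool_pos: [0.6642, 0.0271, 0.0455]
eef_rot: [-180.0, 0.2, 6.3]
contact_force: [0.1, -0.0, -0.4]
width: 0.242
finger_force: 49.0
```

```bash
python3 -c "
from h import *
go([.6650,.0265,.016],6.3)
cap('wrist','w4')"
```

```text
[-0.   0.2 -0. ] [0.0008 0.0007 0.0295] rows 0.7
```

View pics/w4.png

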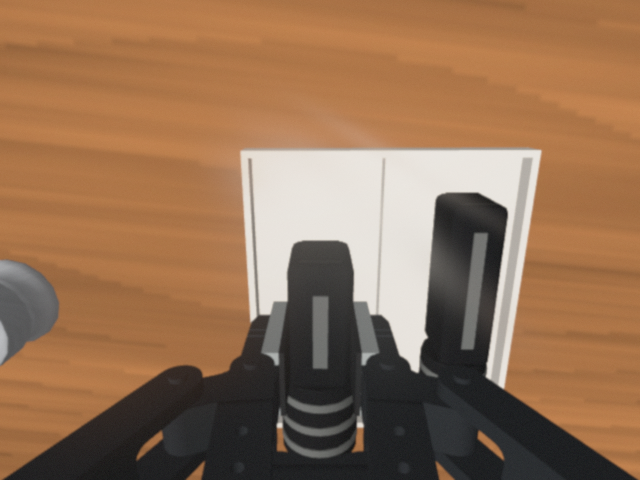

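The long nozzle lies flat in its lane (465,280), and the short one is over the left lane (320,310). Lowering it now.

Call:
apply_moves(
  moves=[
    [0,0.2,0,0.001,0.001,0.015,0],
    [0,0.2,0,0.001,0.001,0.029,0],
    [0,0.2,0,0.001,0.001,0.03,0],
    [0,0.2,0,0.001,0.001,0.03,0],
    [0,0.2,0,0.001,0.001,0.03,0.37],
    [0,0.2,0,0.001,0.001,0.03,0.37],
    [0,0.2,0,0.001,0.001,0.03,0.37],
  ],
)

```text
t: 7.97
tool_pos: [0.6652, 0.0262, 0.0151]
eef_rot: [-180.0, -0.0, 6.3]
contact_force: [-0.5, 0.3, -0.2]
width: 0.371
finger_force: 0.0
```

Call:
apply_moves(
  moves=[
    [0,0,0,0,0,0,0.37],
    [0,0,0,0,0,-0.02,0.37],
    [0,0,0,0,0,-0.05,0.37],
    [0,0,0,0,0,-0.08,0.5],
    [0,0,0,0,0,-0.09,0.8],
    [0,0,0,0,0,-0.09,1],
    [0,0,0,0,0,-0.09,1],
  ],
)

```text
t: 8.55
tool_pos: [0.6654, 0.0259, 0.1052]
eef_rot: [180.0, -0.1, 6.3]
contact_force: [-0.9, 0.4, -1.0]
width: 0.902
finger_force: 0.0
```

```bash
python3 -c "
from h import *
go([.4626,.1279,.10],-4.5)"
```

```text
[ 0.  -0.1 10.8] [-0.1905 -0.1236  0.0049] rows 5.4
```

Call:
apply_moves(
  moves=[
    [0,0,4,-0.034,-0.022,0,1],
    [0,0,8,-0.068,-0.044,0,1],
    [0,0,10.8,-0.1,-0.066,0,1],
    [0,0,10.8,-0.135,-0.088,0.005,1],
    [0,0,10.8,-0.167,-0.108,0.005,1],
    [0,0,10.8,-0.191,-0.124,0.005,1],
    [0,0,10.8,-0.191,-0.124,0.005,1],
    [0,0,10.8,-0.191,-0.124,0.005,1],
  ],
)

```text
t: 9.22
tool_pos: [0.4592, 0.1287, 0.0985]
eef_rot: [179.9, 0.2, -4.3]
contact_force: [0.6, -0.2, -0.4]
width: 1.0
finger_force: 0.0
```

Run:
```python
from h import *
go([.4606,.1280,.006],-4.5)
c=cap('wrist','w5')
u=np.array([np.cos(.0785),-np.sin(.0785),0])
for k,z in ((0,.024),(.03,.013),(-.045,.024)): print(w2px(c,np.array([.4626,.1279,z])+k*u))
```

```text
[0.1 0.2 0.2] [0.0017 0.0005 0.0925] rows 2.2
[320.  249.4]
[320.1 191.5]
[319.8 322.4]
```

View pics/w5.png

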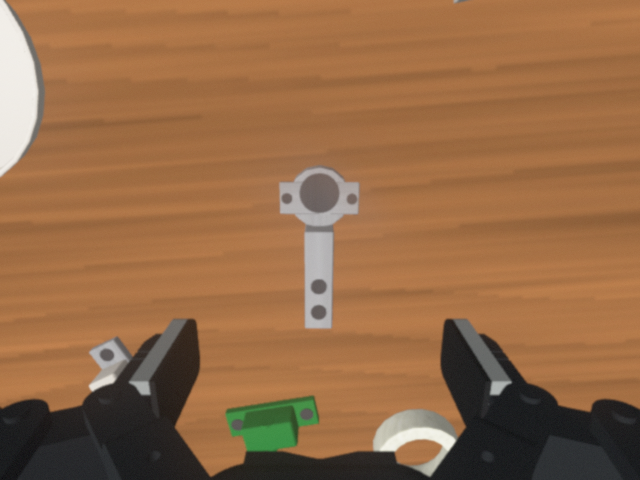

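The hinge cup is at (319,193) and the arm end at (319,327), about 2 mm back of the prediction. Gripping it directly below.

Call:
apply_moves(
  moves=[
    [0.1,0.2,0.2,0,0,0.04,1],
    [0.1,0.2,0.2,0,0,0.075,1],
    [0.1,0.2,0.2,0,0,0.092,1],
    [0.1,0.2,0.2,0,0,0.092,0],
    [0.1,0.2,0.2,0,0,0.092,0],
    [0.1,0.2,0.2,0,0,0.092,0],
    [0.1,0.2,0.2,0,0,0.092,0],
    [0.1,0.2,0.2,0,0,0.092,0],
  ],
)

```text
t: 9.93
tool_pos: [0.4633, 0.1286, 0.0091]
eef_rot: [-179.8, -0.4, -4.7]
contact_force: [-0.0, 0.3, 0.4]
width: 0.303
finger_force: 0.0
```

Call:
apply_moves(
  moves=[
    [0,0,0,0,0,0,0],
    [0,0,0,0,0,0,0],
    [0,0,0,0,0,0,0],
    [0,0,0,0,0,0,0],
    [0,0,0,0,0,0,0],
  ],
  grip_force=60,
)

```text
t: 10.35
tool_pos: [0.4631, 0.1286, 0.0092]
eef_rot: [-179.9, -0.4, -4.7]
contact_force: [0.1, -0.8, 5.8]
width: 0.169
finger_force: 58.9
```

```bash
python3 -c "
from h import *
go([.5655,-.2864,.11],17)"
```

```text
[ -0.1  -0.4 -21.7] [ 0.1369  0.4049 -0.1009] rows 10.5
```

Call:
apply_moves(
  moves=[
    [0,0,0,0,0,-0.02,0],
    [0,0,0,0,0,-0.05,0],
    [0,0,-3,0.006,0.02,-0.08,0],
    [0,0,-7,0.018,0.055,-0.095,0],
    [0,0,-11,0.03,0.09,-0.1,0],
    [0,0,-15,0.042,0.125,-0.1,0],
    [-0.1,-0.4,-19,0.055,0.162,-0.1,0],
    [-0.1,-0.4,-21.7,0.067,0.199,-0.1,0],
  ],
)

```text
t: 11.02
tool_pos: [0.5126, -0.0777, 0.1089]
eef_rot: [179.9, 0.1, 17.2]
contact_force: [1.5, 0.8, -1.2]
width: 0.169
finger_force: 59.0
```

```bash
python3 -c "
from h import *
go([.5655,-.2864,.11],17)"
```

```text
[0.1 0.1 0.2] [-0.0112  0.215  -0.0008] rows 5.2
```

Call:
apply_moves(
  moves=[
    [0,0,0,-0.002,0.038,0,0],
    [0,0,0,-0.004,0.076,0,0],
    [0,0,0,-0.006,0.115,0,0],
    [0,0,0,-0.008,0.155,0,0],
    [0,0,0,-0.01,0.19,0,0],
    [0,0,0,-0.011,0.213,0,0],
    [0,0,0,-0.011,0.213,0.02,0],
    [0,0,0,-0.011,0.213,0.03,0],
  ],
)

```text
t: 11.68
tool_pos: [0.5627, -0.2853, 0.0769]
eef_rot: [180.0, 0.2, 16.7]
contact_force: [-0.6, 0.7, -2.4]
width: 0.17
finger_force: 59.0
```

Call:
apply_moves(
  moves=[
    [0,0,0,0,0,0.02,0],
    [0,0,0,0,0,0.02,0],
    [0,0,0,0,0,0.02,0],
    [0,0,0,0,0,0.02,0],
  ],
)

```text
t: 12.02
tool_pos: [0.5637, -0.2814, 0.0584]
eef_rot: [-180.0, 0.2, 17.1]
contact_force: [0.3, -1.1, -1.3]
width: 0.164
finger_force: 59.0
```

```bash
python3 -c "
from h import *
go([.5675,-.2858,.0125],17)
cap('wrist','w6')"
```

```text
[-0.   0.2  0.1] [0.0024 0.0053 0.0459] rows 1.1
```

View pics/w6.png

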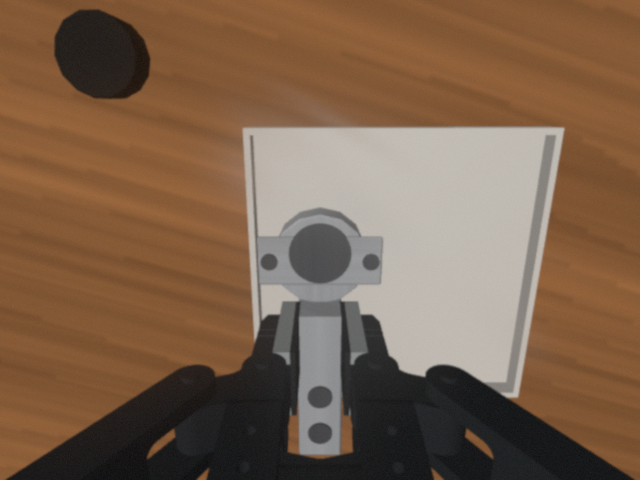

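The hinge is held level over the left half of the tray (320,330). I'll lower it with the 5 mm correction.

Call:
apply_moves(
  moves=[
    [0,0.2,0,0.002,0.005,0.02,0],
    [0,0.2,0,0.002,0.005,0.035,0],
    [0,0.2,0,0.002,0.005,0.042,0],
    [0,0.2,0,0.002,0.005,0.045,0],
    [0,0.2,0,0.002,0.005,0.045,0],
    [0,0.2,0,0.002,0.005,0.045,0],
  ],
)

```text
t: 12.57
tool_pos: [0.5667, -0.2864, 0.0129]
eef_rot: [-180.0, -0.0, 17.0]
contact_force: [-0.7, -1.2, -0.5]
width: 0.166
finger_force: 59.1
```

Call:
apply_moves(
  moves=[
    [0,0,0,0,0,0,0.3],
    [0,0,0,0,0,0,0.3],
    [0,0,0,0,0,0,0.3],
    [0,0,0,0,0,-0.02,0.3],
    [0,0,0,0,0,-0.05,0.3],
    [0,0,0,0,0,-0.085,0.4],
    [0,0,0,0,0,-0.1,0.6],
    [0,0,0,0,0,-0.1,0.7],
  ],
)

```text
t: 13.23
tool_pos: [0.5699, -0.2879, 0.1176]
eef_rot: [179.7, -0.4, 17.0]
contact_force: [0.9, -0.0, 0.6]
width: 0.671
finger_force: 0.0
```

```bash
python3 -c "
from h import *
go([.374,.26,.12],22)"
```

```text
[ 0.3 -0.4 -5. ] [-0.0273 -0.5812 -0.0059] rows 14.0
```

Call:
apply_moves(
  moves=[
    [0,0,-5,-0.027,-0.581,0,0.7],
    [0,0,-5,-0.027,-0.581,0,0.7],
    [0,0,-5,-0.027,-0.581,0,0.7],
    [0,0,-5,-0.027,-0.581,0,0.7],
    [0,0,-5,-0.027,-0.581,0,0.7],
    [0,0,-5,-0.027,-0.581,0,0.7],
    [0,0,-5,-0.027,-0.581,0,0.7],
    [0,0,-5,-0.027,-0.581,0,0.7],
  ],
)

```text
t: 13.9
tool_pos: [0.453, 0.0285, 0.1121]
eef_rot: [-180.0, 0.0, 22.0]
contact_force: [1.3, 0.6, 0.6]
width: 0.7
finger_force: 0.0
```

```bash
python3 -c "
from h import *
go([.374,.26,.10],22)"
```

```text
[-0.  0. -0.] [ 0.0133 -0.2442  0.0122] rows 5.9
```

Call:
apply_moves(
  moves=[
    [0,0,0,0.013,-0.244,0.005,0.7],
    [0,0,0,0.013,-0.244,0.005,0.7],
    [0,0,0,0.013,-0.244,0.005,0.7],
    [0,0,0,0.013,-0.244,0.005,0.7],
    [0,0,0,0.013,-0.244,0.005,0.7],
    [0,0,0,0.013,-0.244,0.005,0.7],
    [0,0,0,0.013,-0.244,0.005,0.7],
    [0,0,0,0.013,-0.244,0.005,0.7],
  ],
)

```text
t: 14.57
tool_pos: [0.3735, 0.2608, 0.1073]
eef_rot: [-179.9, -0.0, 22.3]
contact_force: [-0.2, -0.6, -0.5]
width: 0.697
finger_force: 0.0
```

Call:
apply_moves(
  moves=[
    [0,0,0,0,0,0.005,0.7],
    [0,0,0,0,0,0.005,0.7],
    [0,0,0,0,0,0.005,0.7],
  ],
)

```text
t: 14.82
tool_pos: [0.3755, 0.2563, 0.1019]
eef_rot: [180.0, 0.1, 21.8]
contact_force: [-0.2, 0.3, 0.3]
width: 0.702
finger_force: 0.0
```

Run:
```python
from h import *
go([.376,.26,.006],22)
c=cap('wrist','w7')
a=np.radians(22.2);u=np.array([np.cos(a),np.sin(a),0])
for k,z in ((0,.024),(.031,.006),(-.031,.006)): print(w2px(c,np.array([.3761,.26,z])+k*u))
```

```text
[ 0.   0.1 -0.2] [ 0.002  -0.0033  0.0959] rows 2.3
[313.6 249.9]
[313.4 188.9]
[314.6 287.6]
```

View pics/w7.png

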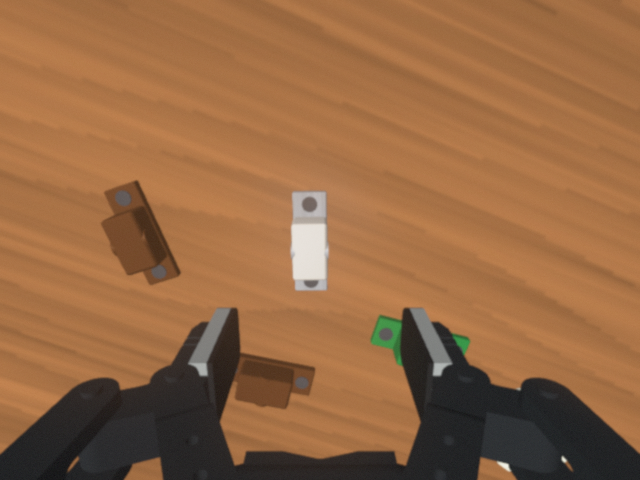

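The white catch sits at (310,240), with the brown (140,232) and (270,380) and green (418,340) ones clear of the finger paths. It is about 3 mm left of the prediction.

Call:
apply_moves(
  moves=[
    [0,0.1,-0.2,0.002,-0.005,0.04,0.6],
    [0,0.1,-0.2,0.002,-0.005,0.075,0.6],
    [0,0.1,-0.2,0.002,-0.005,0.09,0.6],
    [0,0.1,-0.2,0.002,-0.005,0.096,0.6],
    [0,0.1,-0.2,0.002,-0.005,0.096,0.6],
    [0,0.1,-0.2,0.002,-0.005,0.096,0],
    [0,0.1,-0.2,0.002,-0.005,0.096,0],
    [0,0.1,-0.2,0.002,-0.005,0.096,0],
  ],
)

```text
t: 15.53
tool_pos: [0.3765, 0.2642, 0.0082]
eef_rot: [-180.0, -0.3, 22.2]
contact_force: [0.5, 0.1, 3.4]
width: 0.217
finger_force: 58.7
```

Call:
apply_moves(
  moves=[
    [0,0,0,0,0,0,0],
    [0,0,0,0,0,0,0],
    [0,0,0,0,0,0,0],
    [0,0,0,0,0,0,0],
    [0,0,0,0,0,0,0],
  ],
)

```text
t: 15.95
tool_pos: [0.3765, 0.2642, 0.0082]
eef_rot: [180.0, -0.3, 22.2]
contact_force: [-0.8, -0.7, 6.5]
width: 0.212
finger_force: 59.3
```

```bash
python3 -c "
from h import *
go([.5842,-.3475,.12],17)"
```

```text
[-0.  -0.3  5.2] [-0.0379  0.6449 -0.112 ] rows 15.7
```

Call:
apply_moves(
  moves=[
    [0,0,0,0,0,-0.03,0],
    [0,0,0,0,0,-0.065,0],
    [0,0,0,0,0.02,-0.1,0],
    [0,0,0,-0.002,0.055,-0.112,0],
    [0,0,0,-0.005,0.093,-0.112,0],
    [0,0,0,-0.008,0.132,-0.112,0],
    [0,0,2,-0.01,0.172,-0.112,0],
    [0,0,5.2,-0.012,0.212,-0.112,0],
  ],
)

```text
t: 16.62
tool_pos: [0.4447, 0.0607, 0.1198]
eef_rot: [179.9, -0.2, 16.9]
contact_force: [1.2, 0.5, -0.3]
width: 0.213
finger_force: 58.9
```

Call:
apply_moves(
  moves=[
    [0,0,0,0.012,0.41,0,0],
    [0,0,0,0.012,0.41,0,0],
    [0,0,0,0.012,0.41,0,0],
    [0,0,0,0.012,0.41,0,0],
    [0,0,0,0.012,0.41,0,0],
    [0,0,0,0.012,0.41,0,0],
    [0,0,0,0.012,0.41,0,0],
    [0,0,0,0.012,0.41,0,0],
  ],
)

```text
t: 17.28
tool_pos: [0.5509, -0.2556, 0.1196]
eef_rot: [179.9, -0.2, 17.0]
contact_force: [0.8, -0.6, 0.1]
width: 0.214
finger_force: 58.9
```

```bash
python3 -c "
from h import *
go([.5842,-.3475,.06],17)"
```

```text
[ 0.1 -0.2 -0. ] [0.0048 0.0975 0.0597] rows 2.7
```

Call:
apply_moves(
  moves=[
    [0,0,0,0.002,0.03,0,0],
    [0,0,0,0.003,0.06,0,0],
    [0,0,0,0.005,0.085,0,0],
    [0,0,0,0.005,0.094,0.02,0],
    [0,0,0,0.005,0.094,0.05,0],
    [0,0,0,0.005,0.094,0.06,0],
    [0,0,0,0.005,0.094,0.06,0],
    [0,0,0,0.005,0.094,0.06,0],
  ],
)

```text
t: 17.95
tool_pos: [0.5828, -0.3404, 0.0587]
eef_rot: [-179.9, -0.1, 17.0]
contact_force: [0.3, -0.0, 0.2]
width: 0.216
finger_force: 58.9
```

```bash
python3 -c "
from h import *
go([.5842,-.3475,.0118],17)
cap('wrist','w8')"
```

```text
[-0.1 -0.1  0. ] [-0.0008  0.0073  0.0469] rows 1.1
```

View pics/w8.png

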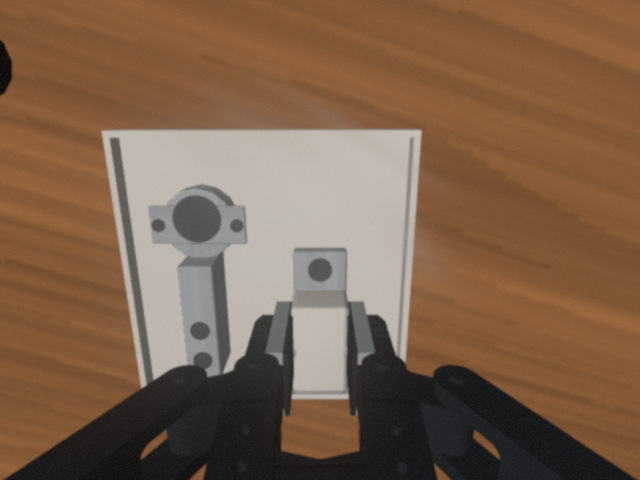

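The hinge lies flat on the left (200,290), and the catch is over the right half (320,320) with clear space. Lowering it now.

Call:
apply_moves(
  moves=[
    [0,-0.1,0,0,0.007,0.02,0],
    [0,-0.1,0,0,0.007,0.035,0],
    [0,-0.1,0,0,0.007,0.043,0],
    [0,-0.1,0,0,0.007,0.047,0],
    [0,-0.1,0,0,0.007,0.047,0],
    [0,-0.1,0,0,0.007,0.047,0],
  ],
)

```text
t: 18.5
tool_pos: [0.5855, -0.3476, 0.0121]
eef_rot: [-180.0, -0.1, 17.0]
contact_force: [0.1, 1.1, -0.1]
width: 0.219
finger_force: 58.9
```

Call:
apply_moves(
  moves=[
    [0,0,0,0,0,0.0005,0.34],
    [0,0,0,0,0,0.0005,0.34],
    [0,0,0,0,0,0.0005,0.34],
    [0,0,0,0,0,-0.02,0.34],
    [0,0,0,0,0,-0.05,0.34],
    [0,0,0,0,0,-0.085,0.4],
    [0,0,0,0,0,-0.11,0.7],
    [0,0,0,0,0,-0.11,1],
  ],
)

```text
t: 19.17
tool_pos: [0.5892, -0.3496, 0.1286]
eef_rot: [179.6, -0.5, 17.0]
contact_force: [1.1, -0.2, 0.2]
width: 0.673
finger_force: 0.0
```

```bash
python3 -c "
from h import *
go([.373,-.264,.12],5)"
```

```text
[ 0.4 -0.5 12. ] [-0.1819 -0.1451  0.0061] rows 5.6
```

Call:
apply_moves(
  moves=[
    [0,0,5,-0.033,-0.026,0,1],
    [0,0,10,-0.066,-0.052,0,1],
    [0,0,12,-0.099,-0.078,0,1],
    [0,0,12,-0.13,-0.104,0,1],
    [0,0,12,-0.16,-0.13,0,1],
    [0,0,12,-0.18,-0.144,0,1],
    [0,0,12,-0.18,-0.144,0,1],
    [0,0,12,-0.18,-0.144,0,1],
  ],
)

```text
t: 19.83
tool_pos: [0.3697, -0.2631, 0.1217]
eef_rot: [180.0, 0.0, 4.9]
contact_force: [1.3, -0.7, 0.7]
width: 1.001
finger_force: 0.0
```

Call:
apply_moves(
  moves=[
    [0,0,0,0,0,0,1],
    [0,0,0,0,0,0,1],
    [0,0,0,0,0,0,1],
  ],
)

```text
t: 20.08
tool_pos: [0.3724, -0.2633, 0.1216]
eef_rot: [-180.0, -0.1, 5.0]
contact_force: [0.1, -0.2, -0.5]
width: 0.999
finger_force: 0.0
```

Run:
```python
from h import *
go([.373,-.264,.032],5)
c=cap('wrist','w9')
print(w2px(c,[.373,-.264,.028]),w2px(c,[.373,-.264,.055]),w2px(c,[.399,-.264,.028]),w2px(c,[.373,-.29,.028]))
```

```text
[-0.  -0.1  0. ] [0.0003 0.0008 0.0896] rows 2.1
[320.6 244.1] [320.6 259.7] [324.5 201.4] [364.  247.7]
```

View pics/w9.png

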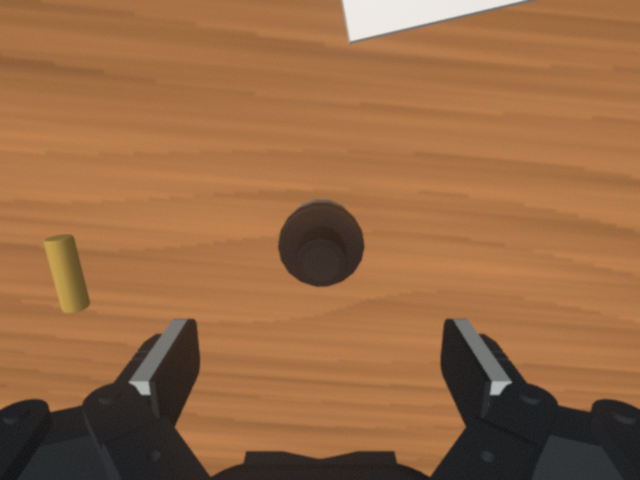

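The brush's flange is centred at (321,243) and its neck top at (321,261), as predicted. Gripping the neck.

Call:
apply_moves(
  moves=[
    [0,-0.1,0,0,0.001,0.035,1],
    [0,-0.1,0,0,0.001,0.07,1],
    [0,-0.1,0,0,0.001,0.088,1],
    [0,-0.1,0,0,0.001,0.088,1],
    [0,-0.1,0,0,0.001,0.088,0],
    [0,-0.1,0,0,0.001,0.088,0],
    [0,-0.1,0,0,0.001,0.088,0],
    [0,-0.1,0,0,0.001,0.088,0],
  ],
  grip_force=50,
)

```text
t: 20.8
tool_pos: [0.3721, -0.2648, 0.0348]
eef_rot: [179.9, -0.0, 5.0]
contact_force: [0.4, -0.6, 0.1]
width: 0.456
finger_force: 0.0
```

Call:
apply_moves(
  moves=[
    [0,0,0,0,0,0,0],
    [0,0,0,0,0,0,0],
    [0,0,0,0,0,0,0],
    [0,0,0,0,0,0,0],
    [0,0,0,0,0,0,0],
  ],
)

```text
t: 21.22
tool_pos: [0.3719, -0.2646, 0.0347]
eef_rot: [179.9, -0.0, 5.0]
contact_force: [-1.2, 0.2, 6.0]
width: 0.307
finger_force: 48.7
```

```bash
python3 -c "
from h import *
go([.570,.325,.15],5)"
```

```text
[ 0.1 -0.  -0. ] [ 0.2486 -0.57   -0.1161] rows 15.2
```

Call:
apply_moves(
  moves=[
    [0,0,0,0,0,-0.03,0],
    [0,0,0,0,0,-0.065,0],
    [0,0,0,0.01,-0.02,-0.095,0],
    [0,0,0,0.025,-0.055,-0.11,0],
    [0,0,0,0.04,-0.09,-0.115,0],
    [0,0,0,0.055,-0.125,-0.115,0],
    [0,0,0,0.07,-0.16,-0.115,0],
    [0,0,0,0.085,-0.195,-0.115,0],
  ],
)

```text
t: 21.88
tool_pos: [0.4394, -0.0612, 0.1495]
eef_rot: [179.9, -0.0, 4.9]
contact_force: [1.5, 0.1, -1.0]
width: 0.305
finger_force: 49.7
```

Call:
apply_moves(
  moves=[
    [0,0,0,0.164,-0.375,0,0],
    [0,0,0,0.164,-0.375,0,0],
    [0,0,0,0.164,-0.375,0,0],
    [0,0,0,0.164,-0.375,0,0],
    [0,0,0,0.164,-0.375,0,0],
    [0,0,0,0.164,-0.375,0,0],
    [0,0,0,0.164,-0.375,0,0],
    [0,0,0,0.164,-0.375,0,0],
  ],
)

```text
t: 22.55
tool_pos: [0.5459, 0.2551, 0.1488]
eef_rot: [180.0, 0.0, 5.0]
contact_force: [1.4, 0.3, 0.1]
width: 0.309
finger_force: 49.7
```

```bash
python3 -c "
from h import *
print(env.state()['qpos'])
go([.570,.325,.08],5)"
```

```text
[   2.63739167   33.15712521  -40.91773755   99.62865215   25.3218936
   56.8402257  -132.89541663]
[ 0.  0. -0.] [ 0.0301 -0.0675  0.0688] rows 2.4
```

Call:
apply_moves(
  moves=[
    [0,0,-3,0.012,-0.027,0,0],
    [0,0,-7,0.024,-0.054,0,0],
    [0,0,-7,0.03,-0.066,0.02,0],
    [0,0,-7,0.03,-0.066,0.05,0],
    [0,0,-7,0.03,-0.066,0.068,0],
    [0,0,-7,0.03,-0.066,0.068,0],
    [0,0,-7,0.03,-0.066,0.068,0],
    [0,0,-7,0.03,-0.066,0.068,0],
  ],
)

```text
t: 23.22
tool_pos: [0.5703, 0.3222, 0.0819]
eef_rot: [-179.9, -0.0, 12.0]
contact_force: [0.5, 0.1, 0.6]
width: 0.303
finger_force: 49.7
```

```bash
python3 -c "
from h import *
go([.570,.325,.0382],12)"
```

```text
[-0.1 -0.  -0. ] [ 0.0003 -0.0027  0.0437] rows 1.1
```

Call:
apply_moves(
  moves=[
    [0,0,0,0,-0.003,0.02,0],
    [0,0,0,0,-0.003,0.034,0],
    [0,0,0,0,-0.003,0.041,0],
    [0,0,0,0,-0.003,0.0435,0],
    [0,0,0,0,-0.003,0.0435,0],
    [0,0,0,0,-0.003,0.0435,0],
  ],
)

```text
t: 23.72
tool_pos: [0.5689, 0.3245, 0.0379]
eef_rot: [180.0, 0.1, 12.0]
contact_force: [-2.8, -2.1, 4.7]
width: 0.305
finger_force: 50.1
```

Call:
apply_moves(
  moves=[
    [0,0,0,0,0,0,0.6],
    [0,0,0,0,0,0,0.6],
    [0,0,0,0,0,0,0.6],
    [0,0,0,0,0,0,0.6],
    [0,0,0,0,0,-0.02,0.6],
    [0,0,0,0,0,-0.055,0.6],
    [0,0,0,0,0,-0.09,0.7],
    [0,0,0,0,0,-0.13,1],
  ],
)

```text
t: 24.38
tool_pos: [0.568, 0.3243, 0.1668]
eef_rot: [-180.0, 0.2, 12.0]
contact_force: [0.6, -0.4, -0.1]
width: 0.82
finger_force: 0.0
```

Call:
apply_moves(
  moves=[
    [0,0,0,-0.03,0.03,-0.03,1],
    [0,0,0,-0.06,0.06,-0.05,1],
    [0,0,0,-0.09,0.09,-0.05,1],
    [0,0,0,-0.11,0.11,-0.05,1],
    [0,0,0,-0.11,0.11,-0.05,1],
    [0,0,0,-0.11,0.11,-0.05,1],
  ],
)

```text
t: 24.88
tool_pos: [0.4838, 0.191, 0.217]
eef_rot: [179.9, 0.1, 11.8]
contact_force: [0.4, 0.4, 0.5]
width: 0.999
finger_force: 0.0
```

```bash
python3 -c "
from h import *
a=cap('scene','s2')['pixels'][:,:,::-1]; b=cap('top','t2')['pixels'][:,:,::-1]
A=cv2.resize(a[210:390,90:570],(800,300)); B=cv2.resize(b[125:310,150:510],(584,300))
m=np.zeros((600,800,3),np.uint8); m[:300]=A; m[300:,:584]=B; cv2.imwrite('pics/fin.png',m)"
```

```text
(no output)
```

View pics/fin.png

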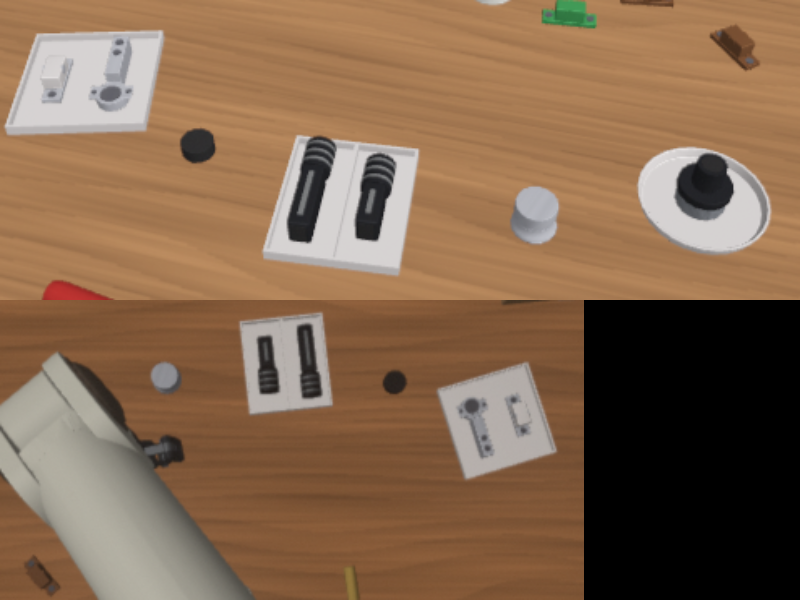

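The final picture shows both nozzles along their lanes (310,190) and (375,195). The fittings lie flat side by side (57,78) and (113,78), and the brush stands upright in the dish (705,190).

```bash
python3 -c "
from station import env
print(env.sign_off())"
```

```text
the job is handed in; nothing more can be done
None
```

I handed the job in at about 25 s: both nozzles lie along their lanes, the hinge and catch lie flat side by side in the square tray, the brush stands bristles down in the dish, and everything is let go; no verdict came back.

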